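# Last korerima pod for the roast

### The job

Reach down into the slim stoneware spice caddy, take out the one korerima pod lying at the bottom and lay it gently in the roasting pan, then pull the wooden lid up out of its spring clip and set it gently on the caddy so that it is properly closed, with the lid's plug fully down inside the mouth. Keep the caddy standing upright on the table and the pan where it is, and do not disturb the jebena or the cups.

Things in the scene. Friction and masses are not known exactly. Their poses are not given: they have to be found in the camera images.
- caddy: Slim, deep cream stoneware caddy, open on top, loose, standing on the table: outside 114 mm (its x) by 58 mm (its y), 70 mm tall. Inside 104 by 48 mm, straight-walled, with a flat floor 8 mm above the origin, so 62 mm deep; walls 5 mm. Origin at the centre of its underside, z up. A gripper opened wide does not fit in; one with closed fingers does, closing along the caddy's x.
- caddy_mouth (a point): Centre of the caddy's mouth, level with its rim, 70 mm above the caddy's origin; axes as the caddy's.
- pod_center (a point): Centre of the one brown korerima pod (ribbed, rigid, tear-shaped), 36 mm long along its x axis, 18 mm thick, lying flat on the caddy's floor roughly crosswise: its x within 0.3 rad of the caddy's y axis, within 7 mm of the middle. The point is 9 mm above the surface it lies on and 16.5 mm from its blunt (-x) end; it is 18 mm thick from 7 mm behind to 5 mm ahead of the point.
- lid_center (a point): Middle of the wooden lid, 52 mm tall, z up: below, a plug 96 (x) by 40 (y) mm, 8 mm deep; then a board 120 (x) by 62 (y) mm, 10 mm thick, its two short ends rounded; on top an upright bar grip 40 mm (x) by 16 mm (y), 34 mm tall. The point is 8 mm above the board's top face, 26 mm below the grip's top. It starts level in the spring clip; home on the caddy it is 18 mm above the rim.
- clip: Spring clip fixed to the table: dark steel base 166 (x) by 40 (y) by 8 mm with a seat 14 mm above the table on which the lid's plug rests, the lid's x along the clip's x. At each end in x a springy steel leaf 30 mm wide, its rounded lip bearing on the lid's end, reaching 36 mm above the table; the leaves spread as the lid is pulled straight up, with less than 12 N. Origin: centre of the underside.
- pan: Round silver roasting pan, loose, standing on the table: 202 mm across the rim, 34 mm high, flat floor 160 mm across and 4 mm thick, wall sloping outward. A long handle runs along its own +x axis, 214 mm from the middle to its end, rising to 67 mm above the table. Origin at the centre of the underside, z up.
- pan_in (a point): Centre of the upper face of the pan's floor, 4 mm above the table.
- jebena: Black clay jebena (coffee pot), loose, bystander, on a silicone ring 112 mm across and 12 mm high: round belly 138 mm across, slim neck, 222 mm tall, so it ends 234 mm above the table. A loop handle reaches 89 mm out along its own +x, a spout 90 mm out along -x, up to 175 mm above the table. Origin at the centre of its underside, z up.
- cup_a: White ceramic coffee cup without handle, loose, bystander, 66 mm across the rim, 50 mm high, standing close beside a long side of the caddy. Origin at the centre of its underside.
- cup_b: White ceramic coffee cup, the same as the other, bystander, standing close beside the spring clip. Origin at the centre of its underside.
Things that resemble listed ones, but are neither listed nor needed, are in the scene too. Leave any green look-alike of the part that bears lid_center alone.

How it is judged:
By the outcome, as a careful person would: the job done as asked, in the order asked, and still so for the second after the job is handed in, with the robot touching nothing.
It also fails if it takes over 67 s, if anything falls off the work surface, if the arm or the gripper's body presses on something with over 40 N, if the wrist force passes 120 N, or if a joint passes its speed limit or range.

### The arm

A 6-joint arm with a two-finger parallel gripper is mounted at the origin on the work surface. World frame = base frame: x ahead of the robot, y to its left, z up, the work surface at z = 0. Lengths are in mm, angles in degrees, forces in N, time in s.
With the tool pointing down it reaches from about 300 to 850 mm from the base axis. Payload 4.2 kg.
Tool frame: the origin (TCP) lies midway between the tips of the shut fingers; the grasp point (between the pads) lies 19 mm behind it (env.grip_depth is the distance from the TCP to the grasp point, in mm); z points along the fingers, y is the line along which they close (so a half turn about z gives the same grasp; the last joint's range is limited). The gripper opens to 91 mm and grips with 3 to 60 N. Pads are 32 mm wide; open, the fingers measure 118 mm over their backs; the gripper's body (76 mm by 178 mm) begins 60 mm behind the grasp point.
Start: joints at [62.853, 18.312, 89.639, -0, 72.044, -1.146], TCP at [252.075, 516.818, 213.976] pointing down, gripper open.
Joint ranges: [-177.97, 177.97], [-48.28, 115.42], [12.27, 149.76], [-77.06, 257.06], [2.81, 150.46], [-146.56, 146.56]. Speed limits (degrees/s): [147.25, 147.25, 180, 180, 180, 180].

### API

Orientations are given as [roll, pitch, yaw] about the fixed x, y, z axes, in that order (R = Rz(yaw) Ry(pitch) Rx(roll)).
In Python, from workcell import env, eyes gives the robot as it stands.
- The arm moves only by the tool send_rows, never from a script. Its argument "motion" is a list of rows, each a list of 7 numbers: the shift along the world's x, y, z normalised to -1 to 1, where 1 is 0.5 m, then the turn, a rotation vector about the world's x, y, z normalised to -1 to 1, where 1 is 60 degrees, then the opening, from -1 (shut) to 1 (fully open). A call has 1 to 20 rows; each row is the pose to reach, as a shift and turn from the pose commanded when the call began; what a row does not reach only later rows make up. A row lasts 1/8 s, in which the tool goes at most 62.5 mm and 10.7 degrees, less where a joint would pass 70% of its speed; a pose out of reach is approached as far as the arm can. A call with a number of a shift or a turn outside -1 to 1 is refused whole. A call with a gripper value outside its range is refused whole. The fingers move at their own pace and stop on an object; "squeeze" is the grip in N (left out, the last holds). Time passes only in rows, so rows that repeat a pose let the fingers close. It gives the time, the measured TCP pose, the force, the opening and the grip force at its end, in the units of the state.
- env.state(): the state, without advancing time (a new reading comes with each control period).
- eyes.grab_frame(name): name is "scene" or "top" or "wrist"; returns a dict with "pixels" (400x640x3 uint8, red, green, blue), "depth" (400x640 float32, mm along the optical axis (not along the pixel's ray), 0 where there is no reading), "fx", "fy", "cx", "cy" (pixels), "R" (3x3) and "t" (3): a world point X has camera coordinates R X + t; the wrist camera has in their place "T_tool_cam" (4x4, takes a point from camera to tool coordinates, whose origin is the TCP and whose axes are the flange's). Camera axes: x right, y down, z forward; pixel columns grow to the right and rows downward; lengths in mm; the calibration is good to about 2 mm. A picture is of the moment at which its call begins: read the wrist's pose just before it.
- env.job_done(): hands the job in; it is judged then, once.
The state is a dict: "time_s": time; "qpos": joint angles; "qvel": joint speeds; "effort": joint torques, N m; "ee_pos": TCP position; "ee_rot": TCP orientation; "force": force on the tool from outside, world axes, zero at the start; "torque": the same for the moment, N m; "gripper_width": finger opening in mm; "gripper_force": force on a finger pad.
Only numpy, scipy, OpenCV 4.12 (cv2) and the standard library are available. Lean on these libraries where they do the work, as an engineer would, in place of code of your own. Each camera call takes 0.05 s, during which the arm holds its last target. There are 200 camera calls.

## Working session

There is one attempt and no reset: what is moved stays moved. The work goes in short steps, Python scripts to look and compute and a tool call to move; the robot and the scene stay as the last step left them, time stands still between calls to the robot, and variables do not carry over. Pictures are saved under pics/ and viewed, at most 10 in all, crops included, and the job is handed in when it is done.

Besides the shell and the picture viewer there is one more tool, called after ">>>" by a JSON object that holds its "name" and its "arguments". send_rows: Moves the arm, as the interface text tells. Its arguments: {"type":"object","properties":{"motion":{"type":"array"},"squeeze":{"type":"number"}},"required":["motion"]}

```bash
ls; mkdir -p pics
cat > h.py <<'E'
import numpy as np, cv2
from workcell import env, eyes
from scipy.spatial.transform import Rotation as Ro
def world(f, s=None):
    """per-pixel world points from depth"""
    v,u=np.mgrid[:400,:640]; d=f["depth"]
    c=np.stack([(u-f["cx"])/f["fx"]*d,(v-f["cy"])/f["fy"]*d,d],-1)
    if "T_tool_cam" in f:
        T=np.array(f["T_tool_cam"]); c=c@T[:3,:3].T+T[:3,3]
        R=Ro.from_euler("xyz",s["ee_rot"],degrees=True).as_matrix()
        return c@R.T+np.array(s["ee_pos"])
    return (c-np.array(f["t"]))@np.array(f["R"])
def save(n,f): cv2.imwrite("pics/"+n,f["pixels"][:,:,::-1])
E
python3 - <<'E'
from h import *
s=env.state();print(s)
for n in["scene","top"]:
    f=eyes.grab_frame(n);save(n+".png",f);np.savez(n+".npz",p=f["pixels"],w=world(f),d=f["depth"])
    print(n,f["fx"],-np.array(f["R"]).T@f["t"])
E
```

```text
pics
{'time_s': 0.0, 'qpos': array([ 6.28553707e+01,  1.83486620e+01,  8.97088300e+01,  6.85653030e-04,
        7.20449975e+01, -1.14411454e+00]), 'qvel': array([-0.0323989 ,  0.08520401, -0.00572718, -0.03221348,  0.1048324 ,
       -0.06585744]), 'effort': array([-4.51095202e-04, -4.12480116e+01, -2.31975496e+01,  7.29323085e-02,
        4.56687680e-02, -1.24244866e-04]), 'ee_pos': array([251.80237604, 516.3357952 , 213.13374414]), 'ee_rot': array([-1.79897544e+02, -2.69818135e-03,  1.53999271e+02]), 'force': array([-0.47702517,  0.4294486 , -0.53697233]), 'torque': array([0.01896023, 0.00680074, 0.03364931]), 'gripper_force': 0.0, 'gripper_width': 91.07787178176099}
scene 415.15157980875244 [642.48743095 827.23385906 781.62015411]
top 428.41115861324954 [ 375.00455273   25.09699235 1226.53725695]
```

View pics/top.png

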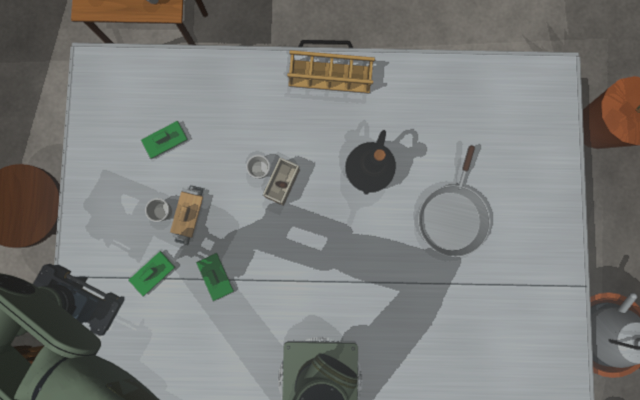

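View pics/scene.png

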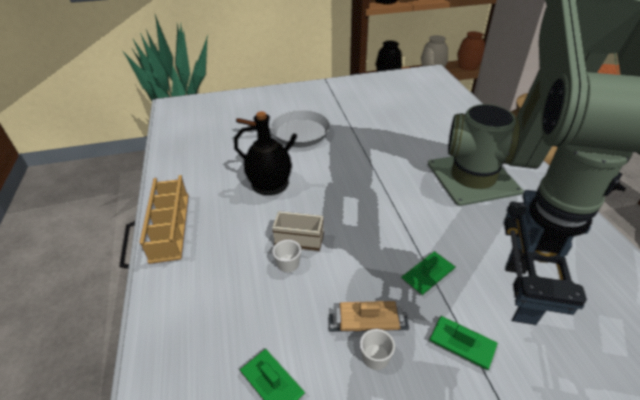

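The top view shows the caddy at (282,184), cup_a at (258,166), the lid in its clip at (187,214), cup_b at (157,210), the pan at (455,219) and the jebena at (371,165). The scene view shows the same layout. Next I'll measure from depth.

Run:
```python
from h import *
z=np.load("top.npz");p=z["p"];w=z["w"]
hsv=cv2.cvtColor(p,cv2.COLOR_RGB2HSV)
def rep(n,box,m):
    x0,x1,y0,y1=box; k=np.zeros((400,640),bool);k[y0:y1,x0:x1]=1;k&=m
    P=w[k]; 
    r=cv2.minAreaRect(P[:,:2].astype(np.float32)); b=cv2.boxPoints(r)
    e=[b[1]-b[0],b[2]-b[1]];e=max(e,key=lambda a:a@a);L=[np.hypot(*x) for x in e] if 0 else None
    print(n,len(P),"c",np.round(r[0],1),"size",np.round(r[1],1),"long-axis yaw",round(float(np.degrees(np.arctan2(e[1],e[0])))%180,1),"z",np.round(np.percentile(P[:,2],[5,50,95]),1))
Z=w[...,2]; print("table",np.median(Z[100:130,200:260]))
brown=(hsv[...,1]>70)&(hsv[...,0]<25)
rep("caddy rim",(255,310,150,215),(Z>58)&(Z<80))
rep("cupa",(240,271,150,182),(Z>40)&(Z<56))
rep("pod",(265,300,165,205),brown)
rep("lid board",(165,210,180,250),(Z>26)&(Z<40)&brown)
rep("lid grip",(165,210,180,250),(Z>52)&(Z<75))
rep("clip all",(165,210,180,250),(Z>5))
rep("cupb",(140,172,195,225),(Z>40)&(Z<56))
rep("pan rim",(410,500,178,262),(Z>25)&(Z<40))
rep("pan fl",(410,500,178,262),(Z>-2)&(Z<10))
rep("jeb",(340,430,125,200),(Z>30))
```

```text
table -0.38375947496243046
caddy rim 267 c [546.5 117.9] size [ 59.3 115. ] long-axis yaw 156.4 z [60.2 68.4 73. ]
cupa 129 c [587.3 184.7] size [64.7 61.7] long-axis yaw 0.9 z [41.1 47.5 52. ]
pod 1 c [542.1 118.4] size [0. 0.] long-axis yaw 0.0 z [26.6 26.6 26.6]
lid board 769 c [452.5 381.6] size [ 64.2 117.6] long-axis yaw 166.9 z [27.7 31.2 34.9]
lid grip 102 c [455.4 400.4] size [56.1 39.8] long-axis yaw 78.6 z [55.  64.4 68.5]
clip all 1307 c [389.9 259.3] size [436.5 172.9] long-axis yaw 64.8 z [ 7.3 31.3 64.3]
cupb 149 c [461.4 457.6] size [64.2 63.4] long-axis yaw 17.1 z [41.4 48.  52. ]
pan rim 613 c [ 447.  -365.7] size [199.7 200.6] long-axis yaw 132.6 z [25.7 31.1 36.5]
pan fl 5357 c [ 453.5 -381.3] size [238.9 264.1] long-axis yaw 91.0 z [-1.5  2.   7.2]
jeb 2146 c [537.6 -99.1] size [203.4 355.1] long-axis yaw 112.8 z [ 80.8 125.8 231.1]
```

>>> {"name": "send_rows", "arguments": {"motion": [[0.59,-0.8,0.04,0,0,-1,-0.1],[0.59,-0.8,0.04,0,0,-1,-0.1],[0.59,-0.8,0.04,0,0,-1,-0.1],[0.59,-0.8,0.04,0,0,-1,-0.1],[0.59,-0.8,0.04,0,0,-1,-0.1],[0.59,-0.8,0.04,0,0,-1,-0.1],[0.59,-0.8,0.04,0,0,-1,-0.1],[0.59,-0.8,0.04,0,0,-1,-0.1],[0.59,-0.8,0.04,0,0,-1,-0.1],[0.59,-0.8,0.04,0,0,-1,-0.1],[0.59,-0.8,0.04,0,0,-1,-0.1]], "squeeze": 12}}

```text
time_s: 1.48
ee_pos: [546.2, 118.0, 233.8]
ee_rot: [-180.0, -0.0, 94.1]
force: [0.0, -0.7, -0.5]
gripper_width: 41.2
gripper_force: 0.0
```

>>> {"name": "send_rows", "arguments": {"motion": [[0,0,0,0,0,-0.45,-0.1],[0,0,0,0,0,-0.45,-0.1],[0,0,0,0,0,-0.45,-0.1],[0,0,0,0,0,-0.45,-0.1],[0,0,0,0,0,-0.45,-0.1]]}}

```text
time_s: 2.1
ee_pos: [546.7, 117.5, 234.1]
ee_rot: [180.0, -0.0, 67.2]
force: [-0.4, -0.5, 0.8]
gripper_width: 40.9
gripper_force: 0.0
```

Run:
```python
from h import *
s=env.state();f=eyes.grab_frame("wrist");save("w1.png",f)
print(s["time_s"],s["ee_pos"],s["ee_rot"],s["gripper_width"]);print(np.round(f["T_tool_cam"],3),f["fx"])
np.savez("w1.npz",p=f["pixels"],w=world(f,s))
```

```text
2.1 [546.66830833 117.54750585 234.05269707] [ 1.79995225e+02 -6.91503818e-04  6.71540592e+01] 40.94368667494872
[[-1.00000e-03 -9.56000e-01 -2.93000e-01  8.35370e+01]
 [ 1.00000e+00 -1.00000e-03 -1.00000e-03  4.70000e-01]
 [ 1.00000e-03 -2.93000e-01  9.56000e-01 -1.69359e+02]
 [ 0.00000e+00  0.00000e+00  0.00000e+00  1.00000e+00]] 291.7376095377684
```

View pics/w1.png

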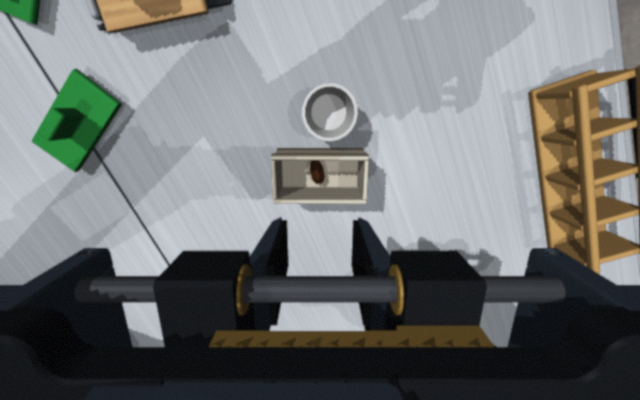

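The wrist view shows the caddy rim spanning (272..368, 152..203), almost aligned with the image. The pod is dark brown at (317,172), lying crosswise and tilted slightly, and cup_a is at (330,112).

Run:
```python
from h import *
z=np.load("w1.npz");p=z["p"];w=z["w"];hsv=cv2.cvtColor(p,cv2.COLOR_RGB2HSV)
Z=w[...,2]
def rect(k):
    P=w[k];r=cv2.minAreaRect(P[:,:2].astype(np.float32));b=cv2.boxPoints(r)
    e=max([b[1]-b[0],b[2]-b[1]],key=lambda a:a@a)
    print(len(P),np.round(r[0],1),np.round(r[1],1),"yaw",round(float(np.degrees(np.arctan2(e[1],e[0])))%180,1),np.round(np.percentile(P[:,2],[5,50,95]),1))
b=np.zeros(Z.shape,bool);b[142:212,262:378]=1
rect(b&(Z>66)&(Z<74))
rect(b&(Z>1)&(Z<74)&(Z>64))
m=b&(hsv[...,2]<90)&(hsv[...,1]>90);m[:, :300]=0;m[:,335:]=0;m[:158]=0;m[188:]=0
n,l,st,ce=cv2.connectedComponentsWithStats(m.astype(np.uint8));i=1+st[1:,4].argmax();print(st[i],ce[i]);rect(l==i)
P=w[l==i][:,:2];c=P.mean(0);U,S,V=np.linalg.svd(P-c,full_matrices=0);print(c,np.degrees(np.arctan2(V[0,1],V[0,0]))%180,S/np.sqrt(len(P)))
```

```text
1161 [546.9 118.2] [ 57.6 114. ] yaw 157.0 [66.5 68.  69.3]
1273 [546.9 118.2] [ 57.6 114.2] yaw 157.0 [65.3 67.9 69.3]
[311 161  13  22 216] [316.59722222 171.43981481]
216 [555.4 151.7] [96.7 16. ] yaw 69.9 [19.9 22.9 25.1]
[544.01907889 121.12686714] 70.81602411818231 [10.92831547  4.21567604]
```

>>> {"name": "send_rows", "arguments": {"motion": [[-0.0066,0.005,-0.1,0,0,0,-0.1],[-0.0066,0.005,-0.2,0,0,0,-0.1],[-0.0066,0.005,-0.29,0,0,0,-0.1],[-0.0066,0.005,-0.32,0,0,0,-0.1],[-0.0066,0.005,-0.35,0,0,0,-0.1],[-0.0066,0.005,-0.38,0,0,0,-0.1],[-0.0066,0.005,-0.41,0,0,0,-0.1],[-0.0066,0.005,-0.43,0,0,0,-0.1],[-0.0066,0.005,-0.446,0,0,0,-0.1],[-0.0066,0.005,-0.446,0,0,0,-0.1]]}}

```text
time_s: 3.4
ee_pos: [543.5, 119.2, 10.5]
ee_rot: [-180.0, 0.0, 67.0]
force: [0.6, -0.1, -0.5]
gripper_width: 40.8
gripper_force: 0.0
```

>>> {"name": "send_rows", "arguments": {"motion": [[0,0,0,0,0,0,-0.5],[0,0,0,0,0,0,-0.6],[0,0,0,0,0,0,-0.75],[0,0,0,0,0,0,-0.85],[0,0,0,0,0,0,-0.85],[0,0,0,0,0,0,-0.85]], "squeeze": 12}}

```text
time_s: 4.15
ee_pos: [544.1, 119.4, 11.3]
ee_rot: [180.0, -0.0, 67.0]
force: [0.0, 0.6, 3.1]
gripper_width: 18.6
gripper_force: 12.0
```

>>> {"name": "send_rows", "arguments": {"motion": [[0,0,0.02,0,0,0,-0.85],[0,0,0.06,0,0,0,-0.85],[0,0,0.12,0,0,0,-0.85],[0,0,0.2,0,0,0,-0.85],[0,0,0.3,0,0,0,-0.85],[0,0,0.38,0,0,0,-0.85],[-0.1,-0.08,0.38,0,0,0,-0.85],[-0.2,-0.18,0.38,0,0,0,-0.85],[-0.25,-0.28,0.38,0,0,0,-0.85],[-0.25,-0.38,0.38,0,0,0,-0.85],[-0.25,-0.48,0.38,0,0,0,-0.85],[-0.25,-0.58,0.38,0,0,0,-0.85],[-0.25,-0.68,0.36,0,0,0,-0.85],[-0.24,-0.78,0.34,0,0,0,-0.85],[-0.22,-0.88,0.32,0,0,0,-0.85],[-0.193,-0.97,0.3,0,0,0,-0.85],[-0.193,-0.97,0.3,0,0,0,-0.85],[-0.193,-0.97,0.3,0,0,0,-0.85]]}}

```text
time_s: 6.4
ee_pos: [446.7, -365.0, 160.9]
ee_rot: [-179.9, -0.0, 67.0]
force: [0.5, -0.2, 0.2]
gripper_width: 18.4
gripper_force: 12.0
```

Run:
```python
from h import *
s=env.state();print(s["ee_pos"],s["ee_rot"],s["gripper_width"])
f=eyes.grab_frame("top");w=world(f);Z=w[...,2];k=np.zeros(Z.shape,bool)
k[150:215,255:310]=1;k&=(Z>62)&(Z<75);P=w[k];print("caddy",cv2.minAreaRect(P[:,:2].astype(np.float32)))
f=eyes.grab_frame("wrist");save("w2.png",f)
```

```text
[ 446.74434444 -364.97113178  160.91974176] [-1.79930951e+02 -4.13342315e-02  6.69856975e+01] 18.449053968586817
caddy ((547.3522338867188, 117.84579467773438), (58.66395568847656, 114.53201293945312), 67.14393615722656)
```

View pics/w2.png

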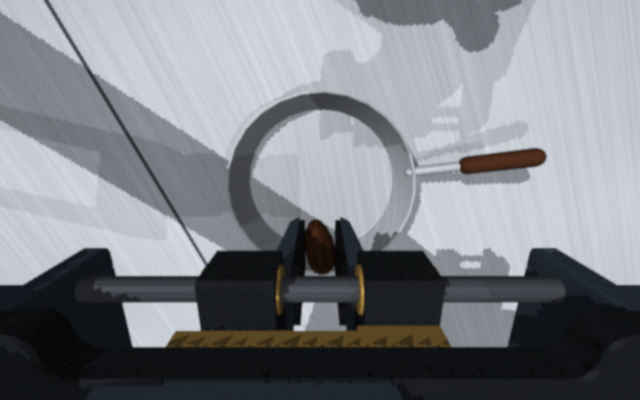

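The pod is held between the fingers at (318,247), and the pan is below with its floor around (322,170). The caddy hasn't moved. Lowering now.

>>> {"name": "send_rows", "arguments": {"motion": [[0,0,-0.08,0,0,0,-0.85],[0,0,-0.16,0,0,0,-0.85],[0,0,-0.22,0,0,0,-0.85],[0,0,-0.26,0,0,0,-0.85],[0,0,-0.285,0,0,0,-0.85],[0,0,-0.297,0,0,0,-0.85],[0,0,-0.303,0,0,0,-0.85],[0,0,-0.306,0,0,0,-0.85],[0,0,-0.307,0,0,0,-0.85],[0,0,-0.307,0,0,0,-0.85]]}}

```text
time_s: 7.75
ee_pos: [447.4, -365.8, 7.7]
ee_rot: [180.0, 0.0, 67.0]
force: [-0.1, 0.0, 0.9]
gripper_width: 18.6
gripper_force: 12.0
```

>>> {"name": "send_rows", "arguments": {"motion": [[0,0,-0.001,0,0,0,-0.55],[0,0,-0.001,0,0,0,-0.45],[0,0,-0.001,0,0,0,-0.3],[0,0,-0.001,0,0,0,-0.2],[0,0,-0.001,0,0,0,-0.1],[0,0,0.02,0,0,0,-0.1],[0,0,0.08,0,0,0,-0.1],[0,0,0.18,0,0,0,-0.1],[0,0,0.28,0,0,0,-0.1],[0,0,0.36,0,0,0,-0.1],[0,0,0.4,0,0,0,-0.1]]}}

```text
time_s: 9.12
ee_pos: [448.0, -366.3, 211.2]
ee_rot: [179.7, 0.1, 67.0]
force: [0.6, 0.6, -0.8]
gripper_width: 40.5
gripper_force: 0.0
```

Run:
```python
from h import *
f=eyes.grab_frame("wrist");save("w3.png",f)
```

```text
(no output)
```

View pics/w3.png

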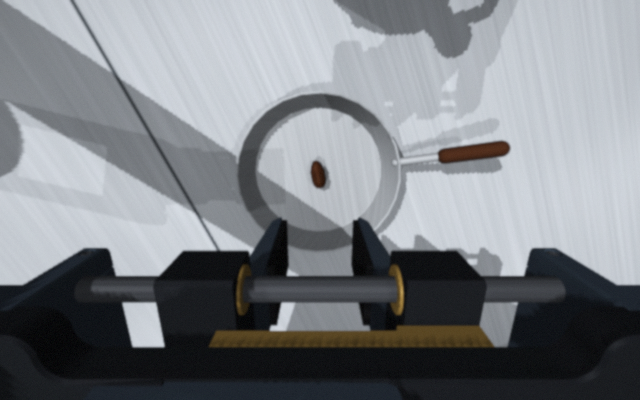

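The pod lies in the middle of the pan at (318,173). Next is the lid.

>>> {"name": "send_rows", "arguments": {"motion": [[-0.05,0.1,0.05,0,0,0.15,-0.1],[-0.05,0.2,0.05,0,0,0.3,-0.1],[-0.05,0.3,0.05,0,0,0.45,-0.1],[-0.05,0.4,0.05,0,0,0.6,-0.1],[-0.05,0.5,0.05,0,0,0.75,-0.1],[-0.05,0.6,0.05,0,0,0.9,-0.1],[-0.05,0.7,0.05,0,0,1,-0.1],[-0.05,0.8,0.05,0,0,1,-0.1],[-0.05,0.8,0.05,0,0,1,-0.1]]}}

```text
time_s: 10.3
ee_pos: [421.7, 36.8, 232.4]
ee_rot: [180.0, -0.0, 127.3]
force: [-0.1, -0.2, 1.1]
gripper_width: 41.4
gripper_force: 0.0
```

>>> {"name": "send_rows", "arguments": {"motion": [[0.03,0.12,0,0,0,0.16,-0.1],[0.06,0.24,0,0,0,0.32,-0.1],[0.06,0.36,0,0,0,0.48,-0.1],[0.06,0.48,0,0,0,0.66,-0.1],[0.06,0.6,0,0,0,0.66,-0.1],[0.06,0.69,0,0,0,0.66,-0.1],[0.06,0.69,0,0,0,0.66,-0.1],[0.06,0.69,0,0,0,0.66,-0.1],[0.06,0.69,0,0,0,0.66,-0.1]]}}

```text
time_s: 11.42
ee_pos: [452.6, 377.6, 232.6]
ee_rot: [-180.0, 0.0, 166.5]
force: [0.4, 0.8, 0.3]
gripper_width: 41.1
gripper_force: 0.0
```

```bash
cat > lid.py <<'E'
from h import *
s=env.state();f=eyes.grab_frame("wrist");save("w4.png",f);w=world(f,s);Z=w[...,2]
hsv=cv2.cvtColor(f["pixels"],cv2.COLOR_RGB2HSV)
print(s["time_s"],s["ee_pos"],s["ee_rot"],s["gripper_width"])
br=(hsv[...,1]>60)&(hsv[...,0]<25)&(np.hypot(w[...,0]-453,w[...,1]-382)<90)
def rect(n,k):
    k=cv2.morphologyEx(k.astype(np.uint8),cv2.MORPH_OPEN,np.ones((2,2)))
    q,l,st,ce=cv2.connectedComponentsWithStats(k);i=1+st[1:,4].argmax();print(n,st[i],end=" ")
    P=w[l==i];r=cv2.minAreaRect(P[:,:2].astype(np.float32));b=cv2.boxPoints(r)
    e=max([b[1]-b[0],b[2]-b[1]],key=lambda a:a@a)
    print(np.round(r[0],1),np.round(r[1],1),"yaw",round(float(np.degrees(np.arctan2(e[1],e[0])))%180,1),np.round(np.percentile(P[:,2],[5,50,95]),1))
rect("board",br&(Z>26)&(Z<38));rect("grip",br&(Z>60)&(Z<72))
E
python3 lid.py
```

```text
11.425 [452.64081043 377.63843991 232.61944696] [-1.79976722e+02  5.79485371e-03  1.66492160e+02] 41.12311110991438
board [ 299  126   50   90 3775] [447.6 386.1] [ 65.1 153.1] yaw 167.2 [29.1 30.6 32. ]
grip [318 162  13  33 421] [427.  389.6] [ 15.8 111.3] yaw 167.1 [30.8 64.3 65.6]
```

View pics/w4.png

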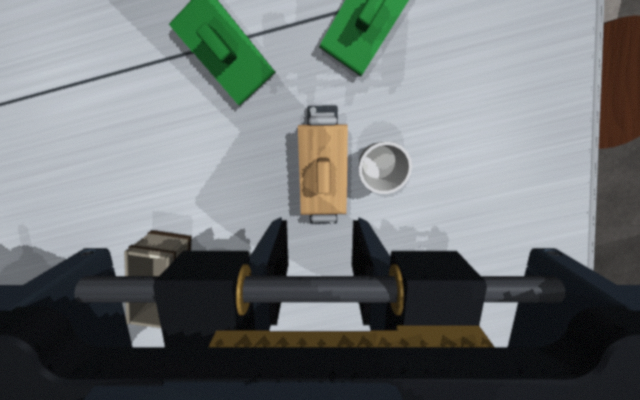

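The lid is in its clip: board at (299..348, 124..215), grip at (323,178), cup_b at (385,167). The depth edges spoil the rectangles, so I'll cast the grip-top and board pixels onto planes.

```bash
cat > lid2.py <<'E'
from h import *
s=env.state();f=eyes.grab_frame("wrist");w=world(f,s);Z=w[...,2]
hsv=cv2.cvtColor(f["pixels"],cv2.COLOR_RGB2HSV)
a=np.radians(167.);A=np.array([[np.cos(a),np.sin(a)],[-np.sin(a),np.cos(a)]])
br=(hsv[...,1]>60)&(hsv[...,0]<25)&(np.hypot(w[...,0]-453,w[...,1]-382)<75)
for n,lo,hi in(("board",28.5,34),("grip",62.5,68)):
    P=w[br&(Z>lo)&(Z<hi)][:,:2]@A.T; q=np.percentile(P,[1,99],axis=0)
    print(n,len(P),"ext",q[1]-q[0],"centre",A.T@q.mean(0))
    c=P-np.median(P,0);c=c[np.abs(c[:,1])<(40 if n=="board" else 10)]
    if n=="grip":
        U,S,V=np.linalg.svd(c-c.mean(0),full_matrices=0);print("yaw",167+np.degrees(np.arctan(V[0,1]/V[0,0])))
print(s["ee_pos"],s["ee_rot"])
E
python3 lid2.py
```

```text
board 3731 ext [115.03034143  60.57364581] centre [450.65423326 382.42760148]
grip 405 ext [37.93357368 14.51220345] centre [451.38842862 382.45017686]
yaw 166.9417878731547
[452.64123509 377.78544227 232.7179103 ] [-1.79991350e+02  1.07845804e-02  1.66496707e+02]
```

>>> {"name": "send_rows", "arguments": {"motion": [[-0.003,0.0095,-0.1,0,0,0.008,-0.3],[-0.003,0.0095,-0.2,0,0,0.008,-0.3],[-0.003,0.0095,-0.28,0,0,0.008,-0.3],[-0.003,0.0095,-0.31,0,0,0.008,-0.3],[-0.003,0.0095,-0.34,0,0,0.008,-0.3],[-0.003,0.0095,-0.37,0,0,0.008,-0.3],[-0.003,0.0095,-0.391,0,0,0.008,-0.3],[-0.003,0.0095,-0.391,0,0,0.008,-0.3],[-0.003,0.0095,-0.391,0,0,0.008,-0.6],[-0.003,0.0095,-0.391,0,0,0.008,-0.75],[-0.003,0.0095,-0.391,0,0,0.008,-0.9],[-0.003,0.0095,-0.391,0,0,0.008,-0.9],[-0.003,0.0095,-0.391,0,0,0.008,-0.9]], "squeeze": 40}}

```text
time_s: 13.15
ee_pos: [450.7, 382.6, 37.6]
ee_rot: [-179.9, 0.0, 167.1]
force: [0.6, -5.0, 4.0]
gripper_width: 16.0
gripper_force: 40.0
```

>>> {"name": "send_rows", "arguments": {"motion": [[0,0,0.006,0,0,0,-0.9],[0,0,0.014,0,0,0,-0.9],[0,0,0.024,0,0,0,-0.9],[0,0,0.036,0,0,0,-0.9],[0,0,0.05,0,0,0,-0.9],[0,0,0.07,0,0,0,-0.9],[0,0,0.1,0,0,0,-0.9],[0,0,0.15,0,0,0,-0.9],[0,0,0.22,0,0,0,-0.9],[0,0,0.28,0,0,0,-0.9],[0,0,0.28,0,0,0,-0.9]]}}

```text
time_s: 14.52
ee_pos: [452.1, 385.2, 180.3]
ee_rot: [179.7, 0.2, 167.1]
force: [0.4, 0.0, -1.3]
gripper_width: 15.7
gripper_force: 40.0
```

>>> {"name": "send_rows", "arguments": {"motion": [[0.03,-0.08,0,0,0,-0.05,-0.9],[0.07,-0.18,0,0,0,-0.1,-0.9],[0.11,-0.29,0,0,0,-0.167,-0.9],[0.145,-0.4,0,0,0,-0.167,-0.9],[0.175,-0.48,0,0,0,-0.167,-0.9],[0.19,-0.52,0,0,0,-0.167,-0.9],[0.19,-0.529,0,0,0,-0.167,-0.9],[0.19,-0.529,0,0,0,-0.167,-0.9],[0.19,-0.529,0,0,0,-0.167,-0.9],[0.19,-0.529,0,0,0,-0.167,-0.9]]}}

```text
time_s: 15.78
ee_pos: [545.5, 120.5, 177.0]
ee_rot: [180.0, -0.0, 157.1]
force: [0.1, 1.3, -1.6]
gripper_width: 15.9
gripper_force: 40.0
```

Run:
```python
from h import *
s=env.state();f=eyes.grab_frame("wrist");w=world(f,s);save("w5.png",f);np.savez("w5.npz",p=f["pixels"],w=w)
print(s["ee_pos"],s["ee_rot"],s["force"],s["torque"])
R=Ro.from_euler("xyz",s["ee_rot"],degrees=True).as_matrix();t=(w-s["ee_pos"])@R
hsv=cv2.cvtColor(f["pixels"],cv2.COLOR_RGB2HSV)
br=(hsv[...,1]>60)&(hsv[...,0]<25)&(abs(t[...,0])<80)&(abs(t[...,1])<50)
P=t[br&(t[...,2]>0)&(t[...,2]<12)]
print("board tool-frame 1/99%",len(P),np.round(np.percentile(P,[1,50,99],axis=0),1))
A=np.c_[P[:,:2],np.ones(len(P))];print("plane",np.linalg.lstsq(A,P[:,2],rcond=None)[0])
e=P[P[:,0]>20]; xs=np.arange(22,48,4)
mid=[(np.percentile(e[abs(e[:,0]-x)<2,1],[2,98]).round(1)) for x in xs];print(mid)
Z=w[...,2];k=(Z>64)&(Z<72)&(np.hypot(w[...,0]-547,w[...,1]-118)<75);print("rim px",k.sum())
```

```text
[545.49014469 120.45582918 176.95160297] [ 1.79990584e+02 -6.10737822e-03  1.57136874e+02] [ 0.05536491  1.34564677 -1.60395623] [-0.00117274  0.03127071 -0.004459  ]
board tool-frame 1/99% 8022 [[-55.4 -30.4   5.1]
 [ 34.6  -0.3   7.1]
 [ 58.8  30.2  10.4]]
plane [ 7.28525819e-03 -7.67601427e-04  6.86217975e+00]
[array([-29.7,  29.6]), array([-29.6,  29.2]), array([-29.5,  29.4]), array([-29.7,  29.7]), array([-29.7,  29.2]), array([-29.6,  29.5]), array([-29.3,  29.3])]
rim px 356
```

View pics/w5.png

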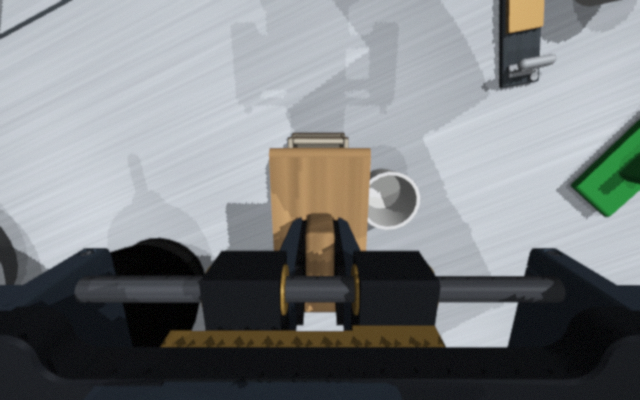

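The lid is held level and centred. The board runs (270..370, 148..250), the caddy's far rim shows beyond it at (290..347, 135..148), and cup_a is at (393,200). I'll check the visible rim end against the earlier caddy estimate.

Run:
```python
from h import *
z=np.load("w5.npz");w=z["w"];Z=w[...,2]
a=np.radians(157.1);ux=np.array([np.cos(a),np.sin(a)]);uy=np.array([-ux[1],ux[0]])
k=np.zeros(Z.shape,bool);k[125:150,280:356]=1;k&=(Z>63)&(Z<73)
P=w[k];d=P[:,:2]-[547.1,118.1];print(len(P),"x",np.percentile(d@ux,[1,50,99]),"y",np.percentile(d@uy,[1,99]),np.median(P[:,2]))
```

```text
357 x [49.16611432 54.13725172 56.6792382 ] y [-28.73956486  28.07516612] 68.14946380432518
```

>>> {"name": "send_rows", "arguments": {"motion": [[0.003,-0.004,-0.04,0,0,0,-0.9],[0.003,-0.004,-0.09,0,0,0,-0.9],[0.003,-0.004,-0.13,0,0,0,-0.9],[0.003,-0.004,-0.155,0,0,0,-0.9],[0.003,-0.004,-0.16,0,0,0,-0.9],[0.003,-0.004,-0.16,0,0,0,-0.9],[0.003,-0.004,-0.163,0,0,0,-0.9],[0.003,-0.004,-0.166,0,0,0,-0.9],[0.003,-0.004,-0.169,0,0,0,-0.9],[0.003,-0.004,-0.172,0,0,0,-0.9],[0.003,-0.004,-0.175,0,0,0,-0.9],[0.003,-0.004,-0.175,0,0,0,-0.9]]}}

```text
time_s: 17.32
ee_pos: [547.2, 117.6, 89.3]
ee_rot: [-180.0, -0.0, 157.1]
force: [-0.0, -0.6, -1.1]
gripper_width: 16.0
gripper_force: 40.0
```

>>> {"name": "send_rows", "arguments": {"motion": [[0,0,-0.002,0,0,0,-0.9],[0,0,-0.004,0,0,0,-0.9],[0,0,-0.006,0,0,0,-0.9],[0,0,-0.008,0,0,0,-0.9],[0,0,-0.009,0,0,0,-0.9],[0,0,-0.009,0,0,0,-0.9]]}}

```text
time_s: 18.08
ee_pos: [547.3, 117.6, 85.6]
ee_rot: [180.0, 0.0, 157.1]
force: [-1.7, 0.3, 5.3]
gripper_width: 16.0
gripper_force: 40.0
```

It's seated, with contact force showing. Releasing.

>>> {"name": "send_rows", "arguments": {"motion": [[0,0,0,0,0,0,-0.6],[0,0,0,0,0,0,-0.5],[0,0,0,0,0,0,-0.4],[0,0,0,0,0,0,-0.3],[0,0,0.02,0,0,0,-0.3],[0,0,0.06,0,0,0,-0.3],[0,0,0.12,0,0,0,-0.3],[0,0,0.2,0,0,0,-0.3],[0,0,0.28,0,0,0,-0.3],[0,0,0.32,0,0,0,-0.3],[0,0,0.32,0,0,0,-0.3]], "squeeze": 10}}

```text
time_s: 19.45
ee_pos: [548.2, 117.8, 247.3]
ee_rot: [179.8, 0.2, 157.1]
force: [-0.2, 0.2, -0.8]
gripper_width: 31.9
gripper_force: 0.0
```

Run:
```python
from h import *
s=env.state();f=eyes.grab_frame("wrist");w=world(f,s);Z=w[...,2]
hsv=cv2.cvtColor(f["pixels"],cv2.COLOR_RGB2HSV)
k=(hsv[...,1]>60)&(hsv[...,0]<25)&(np.hypot(w[...,0]-547,w[...,1]-118)<58)&(Z>70)&(Z<88)
P=w[k];A=np.c_[P[:,:2]-[547,118],np.ones(len(P))];print("board top plane",np.linalg.lstsq(A,P[:,2],rcond=None)[0],np.median(P[:,2]),len(P),s["force"])
save("w6.png",f)
f=eyes.grab_frame("scene");cv2.imwrite("pics/s6.png",cv2.resize(f["pixels"][80:400,200:520,::-1],None,fx=1.8,fy=1.8))
```

```text
board top plane [-4.38519585e-04  2.25458472e-03  7.86197567e+01] 78.58994890650783 4121 [-0.16107884  0.18399914 -0.77365443]
```

View pics/s6.png

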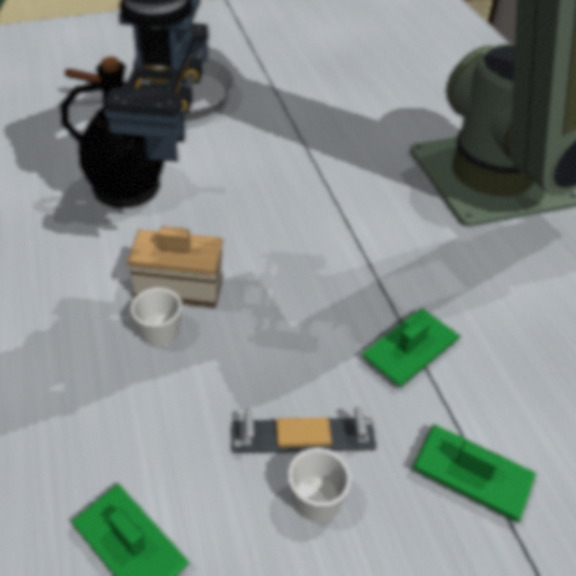

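View pics/w6.png

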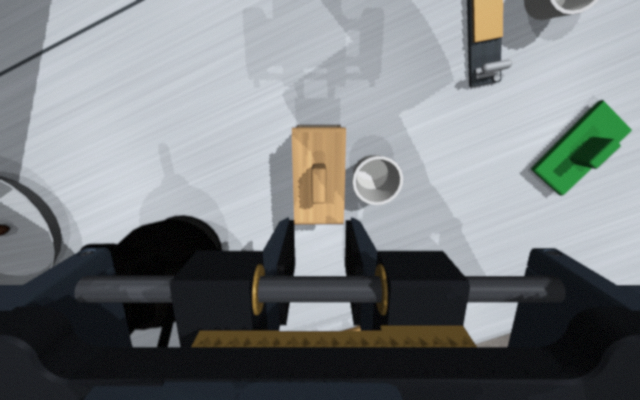

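The lid sits level on the caddy at (175,265) in the scene crop. Its board top reads about 79 mm; allowing for the camera's low bias of about 1.5 mm, that matches the 80 mm of a closed lid. The cups stand upright and the clip is empty. In the wrist view the lid is at (320,175) and the pod is still in the pan at the far left.

```bash
python3 -c "
from workcell import env
print(env.job_done())"
```

```text
the job is handed in; nothing more can be done
None
```

The pod is in the roasting pan, and the lid is out of its clip and closed level on the caddy at about 19.5 s; I saw no disturbance to the jebena or cups, and the job is handed in.

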